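# Reset the locking thickness dial of a vegetable slicer

## Task

Set the vegetable slicer to the shop's slice thickness. Its dial is locked while it is pushed in: pull the dial up to free it, turn it until its pointer stands at the setting with the raised steel stud, then push it fully home again so that it is locked there. Let go of it and leave everything else on the worktop where it is.

Things in the scene. Friction and masses are not known exactly. Their poses are not given: they have to be found in the camera images.
- slicer: White vegetable slicer, fixed, 136 mm wide, 336 mm long: box-shaped console with the dial at one end, steel bed over a grey tub at the other. Origin: on the worktop below the dial's axis; own x points to its back, own y along the bed (60 to 273 mm from the dial, 88 mm high), z up. The console reaches 68 mm in x and 63 mm in y from the axis; its top is 90 mm high.
- dial_seat (a point): Fixed point on the dial's vertical axis, on top of the round aluminium plate (96 mm across) on the console, 93 mm above the worktop. Five settings lie round it, 40 degrees apart, at dial readings -80, -40, 0, 40 and 80 degrees; black tick bars on the plate, thin to wide, stand for thin to thick slices.
- dial_grip (a point): Where to pinch: on the axis, in the finger bar, 27 mm above the plate while the dial is in; rises with it. Black dial: round skirt 58 mm across, its top 12.5 mm above the plate, and on it an upright finger bar 46 mm long, 16 mm wide, top 36.5 mm above the plate. Pinch across the 16 mm, fingertips just above the skirt. Own -x: along the bar to the pointer; y: across the bar; z up.
- dial_aim (a point): Point the pointer aims at, 36 mm from the axis, 3 mm above the plate while in; turns and rises with the dial. The pointer is the nose at one end of the finger bar, with a white line on it and on that half of the bar's top. At the right setting this point lies over the marker stud.
- marker_stud: Raised steel stud, 9 mm tall and 9 mm across, fixed at the wanted setting, 36 mm from the dial's axis; origin: its foot on the plate. It is at any one of the settings -80, -40, 40 or 80 degrees; the other three of these have flush dark screws. The dial starts at the middle setting, pointing to the slicer's front.
- dial_pull (a joint): How far the dial is pulled up, m: 0 fully in (start), 0.010 upper stop. Friction of 4 N: it stays at the height it is left. Below 0.0055 teeth between fixed ribs hold it; from 0.0065 up it turns freely. It goes fully in only at one of the five settings; the ribs are round-topped, so within about 10 degrees of a setting it centres itself as it is pushed in.
- dial_turn (a joint): Turn of the dial, rad: 0 points to the slicer's front (own -x), positive anticlockwise seen from above; stops at -1.55 and 1.55. Light friction (0.04 N m) while up; about 5 degrees of play either way while locked. It lowers or raises the near plate of the slicer's bed by up to 2.5 mm.
- steel_pan: Bystander: steel pan with croquettes, 132 x 176 x 58 mm, right of the slicer; origin under its centre.
- tongs: Bystander: steel tongs, 357 x 70 x 34 mm, lying right of the pan.
- pen: Bystander: pen, 135 mm long, lying at the front edge.
- timer: Bystander: round kitchen timer, 62 mm across, 58 mm tall, behind the slicer. Not the dial of this task.
- red_bottle: Bystander: red sauce bottle, 57 mm across, 195 mm tall, behind and right of the slicer.
- pusher: Bystander: black round food pusher, 86 mm across, 49 mm tall, standing on the far end of the slicer's bed, about 210 mm from the dial's axis; origin: centre of its underside.

How it is judged (in metres and radians):
On the way, in this order (a step that is already met when the one before it is completed fails the run):
1. the dial is pulled up clear of its lock (6 mm or more) (value of joint dial_pull above 0.006 m), for 0.1 s.
2. while still up, the dial is turned so that its pointer stands roughly at the marker stud (9 mm, about 14 degrees) (value of joint dial_pull above 0.0035 m and horizontal distance between dial_aim and marker_stud below 0.009 m), for 0.1 s.
At the end, for the whole second after the job is handed in: The dial is pushed in to within 1.5 mm of fully home, its pointer's aim point lies within 5.5 mm (about 9 degrees) of the marker stud seen from above, and the dial is at rest (value of joint dial_pull below 0.0015 m and horizontal distance between dial_aim and marker_stud below 0.0055 m and velocity of joint dial_turn between -0.05 and 0.05 rad/s); the robot touches nothing.
It fails at once if a bystander (pan, tongs, pen, timer, red bottle or food pusher) is pushed more than 30 mm from its place (distance of any of steel_pan, tongs, pen, timer, red_bottle, pusher from where it was at the start of the episode above 0.03 m).
It also fails if it takes over 40 s, if anything falls off the work surface, if the arm or the gripper's body presses on something with over 40 N, if the wrist force passes 120 N, or if a joint passes its speed limit or range.

## Robot

A 7-joint arm with a two-finger parallel gripper is mounted at the origin on a cart in front of the work surface, level with it; the furniture and walls round the work are solid. World frame = base frame: x ahead of the robot, y to its left, z up, the work surface at z = 0. Lengths are in mm, angles in degrees, forces in N, time in s.
With the tool pointing down it reaches from about 400 to 875 mm from the base axis. Payload 6.5 kg.
Tool frame: the origin (TCP) lies between the finger pads; the fingertips stand 17 mm ahead of it and the grasp point (between the pads) lies 2 mm behind it; z points along the fingers, y is the line along which they close (so a half turn about z gives the same grasp; the last joint's range is limited). The gripper opens to 85 mm and grips with 20 to 120 N. Pads are 22 mm wide; open, the fingers measure 114 mm over their backs; the gripper's body (76 mm by 85 mm) begins 54 mm behind the grasp point. The pads swing forward as they close: fully open they stand 13 mm farther back than shut.
Start: joints at [64.847, 30.733, -0.252, 88.115, 0.149, 61.152, -4.079], TCP at [236.742, -605.346, 248.29] pointing down, gripper open.
Joint ranges: [-154.64, 154.64], [-21.42, 123.67], [-72.66, 72.17], [13.99, 137.28], [-74.86, 254.86], [10.95, 109.41], [-158.01, 158.01]. Speed limits (degrees/s): [136.94, 136.94, 180, 180, 180, 180, 180].

## Interface

Orientations are given as [roll, pitch, yaw] about the fixed x, y, z axes, in that order (R = Rz(yaw) Ry(pitch) Rx(roll)).
In Python, from plant import ctrl, capture, get_calibration gives the robot as it stands (ctrl), with the cameras as plain functions.
- The arm moves only by the tool move_tool, called in YAML: its name, and indented under it one key for each argument. Schema: {"type":"object","properties":{"deltas":{"type":"array","items":{"type":"object","properties":{"finger_gap":{"type":"number"},"tx":{"type":"number"},"ty":{"type":"number"},"tz":{"type":"number"},"wx":{"type":"number"},"wy":{"type":"number"},"wz":{"type":"number"}},"additionalProperties":false,"required":["finger_gap"]},"minItems":1,"maxItems":12},"grip_n":{"type":"number"},"only":{"type":"string"},"quiet":{"type":"boolean"},"lines":{"type":"string"}},"required":["deltas"],"additionalProperties":false}. deltas is a list of rows, 1 to 12 of them, each an object with the fields finger_gap (the finger opening in mm), tx, ty, tz (the shift in shares of 400 mm (1.0 is 400 mm)), wx, wy, wz (a rotation vector in shares of pi/2 rad (1.0 is pi/2 rad)); a field left out counts as zero (the opening has to be given); each row is the pose to reach, as a shift and turn from the pose commanded when the call began, along the tool's axes at that moment; what a row does not reach only later rows make up. A row lasts 1/8 s, in which the tool goes at most 62.5 mm and 10.7 degrees, less where a joint would pass 70% of its speed; a pose out of reach is approached as far as the arm can. The fingers move at their own pace and stop on an object; grip_n is the grip in N (left out, the last holds). Time passes only in rows, so rows that do not move let the fingers close. The tool returns the time, the measured TCP pose, the force, the opening and the grip force at its end. only (a regular expression) keeps the lines of the reply that match it, lines (a string "A,B") keeps lines A to B, and quiet returns only ok. Shift and turn numbers lie between -1 and 1, and a call with a number outside is refused. Input that does not fit is refused with a message, and nothing moves.
- ctrl.state(): the state, without advancing time (a new reading comes with each control period).
- capture(name): name is "scene" or "top" or "wrist"; returns the picture (420x560x3 uint8, red, green, blue); there is no depth.
- get_calibration(name): a dict with "fx", "fy", "cx", "cy" (pixels), "eye" and "attitude" of the camera in the world; the wrist camera has in their place "tool_from_camera" (4x4, takes a point from camera to tool coordinates, whose origin is the TCP and whose axes are the flange's). Camera axes: x right, y up, looking along -z (the intrinsics and any distortion apply to the point x, -y, -z); pixel columns grow to the right and rows downward; lengths in mm; the calibration is good to about 2 mm. A picture is of the moment at which its call begins: read the wrist's pose just before it. get_calibration takes no time and is no camera call.
- ctrl.job_done(): hands the job in; it is judged then, once.
The state is a dict: "time_s": time; "joint_positions": joint angles; "joint_velocities": joint speeds; "tau": joint torques, N m; "position": TCP position; "eef_rot": TCP orientation; "ft_force": force on the tool from outside, world axes, zero at the start; "moment": the same for the moment, N m; "gripper_width": finger opening in mm; "gripper_force": force on a finger pad.
Only numpy, scipy, OpenCV 4.12 (cv2) and the standard library are available. Lean on these libraries where they do the work, as an engineer would, in place of code of your own. Each camera call takes 0.05 s, during which the arm holds its last target. There are 200 camera calls.

## Working session

There is one attempt and no reset: what is moved stays moved. The work goes in short steps, Python scripts to look and compute and a tool call to move; the robot and the scene stay as the last step left them, time stands still between calls to the robot, and variables do not carry over. Pictures are saved under pics/ and viewed, at most 10 in all, crops included, and the job is handed in when it is done.

```bash
mkdir -p pics
```

Run:
```python
from plant import ctrl, capture, get_calibration
import cv2
for n in ("scene","top"):
    cv2.imwrite(f"pics/{n}0.png",capture(n)[:,:,::-1]); print(get_calibration(n))
s=ctrl.state();print(s)
```

```text
{'fx': 436.9223230813352, 'fy': 436.9223230813352, 'cx': 279.4896648548595, 'cy': 211.20703721004733, 'eye': array([ -155.41710674, -1055.44938124,   573.72229785]), 'attitude': array([ 65.38383795,  -0.98395127, -37.54727154])}
{'fx': 483.72726896012824, 'fy': 483.72726896012824, 'cx': 286.0691261532557, 'cy': 212.48171090516502, 'eye': array([ 286.70875806, -211.69925102, 1390.05365811]), 'attitude': array([  9.70776893,   0.42233087, -90.34174503])}
{'time_s': 0.1, 'joint_positions': array([64.84732436, 30.77162224, -0.25345443, 88.16410868,  0.14745219,
       61.15184761, -4.07934389]), 'joint_velocities': array([-0.04112421, -0.10458927, -0.01496464, -0.03476587,  0.00609477,
        0.03468716,  0.01115871]), 'tau': array([ 3.84835701e-03, -5.84563959e+01,  1.05253413e+00, -2.59778094e+01,
        1.27291755e-02,  4.55256435e-03, -3.33260246e-06]), 'position': array([ 236.53853322, -604.8633532 ,  247.52447946]), 'eef_rot': array([-1.79912926e+02,  5.58212489e-03,  2.13624492e+01]), 'ft_force': array([-0.25970021, -0.31110238, -0.17780286]), 'moment': array([0.01279586, 0.00589428, 0.00279751]), 'gripper_force': 0.0, 'gripper_width': 85.55537079013271}
```

View pics/top0.png

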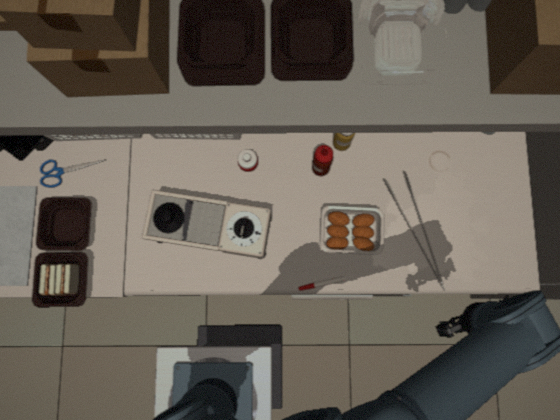

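View pics/scene0.png

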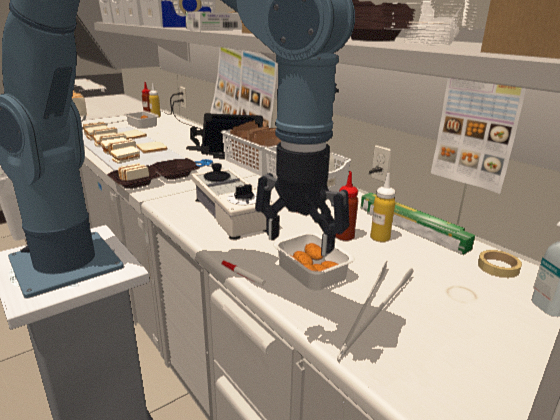

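The top view shows the dial near pixel (243, 230), with the bed running left (+y) and the pusher at (168, 217). I'll enlarge the dial area.

Create h.py:
```python
import numpy as np
from scipy.spatial.transform import Rotation as R
from plant import ctrl, capture, get_calibration
def cam(n,s=None):
    c=get_calibration(n)
    if n=="wrist":
        T=np.array(c["tool_from_camera"]); Rt=R.from_euler("xyz",s["eef_rot"],degrees=True).as_matrix()
        return c,Rt@T[:3,:3],Rt@T[:3,3]+s["position"]
    return c,R.from_euler("xyz",c["attitude"],degrees=True).as_matrix(),c["eye"]
def px2w(u,v,z,n,s=None):
    c,A,e=cam(n,s)
    d=A@np.array([(u-c["cx"])/c["fx"],-(v-c["cy"])/c["fy"],-1])
    return e+d*(z-e[2])/d[2]
def w2px(p,n,s=None):
    c,A,e=cam(n,s); q=A.T@(np.asarray(p)-e)
    return c["cx"]-c["fx"]*q[0]/q[2], c["cy"]+c["fy"]*q[1]/q[2]
```

Run:
```python
from h import *
import cv2
print({k:v for k,v in get_calibration("wrist").items()})
im=cv2.imread("pics/top0.png")[180:270,135:285]
cv2.imwrite("pics/topc.png",cv2.resize(im,None,fx=5,fy=5,interpolation=cv2.INTER_CUBIC))
print(px2w(243,230,129,"top"),px2w(168,217,137,"top"))
```

```text
{'fx': 351.1065394699557, 'fy': 351.1065394699557, 'cx': 284.5890849111319, 'cy': 206.93859183760074, 'tool_from_camera': array([[-5.54639862e-04,  9.57508143e-01,  2.88405701e-01,
         7.44644598e+01],
       [ 9.99999798e-01,  4.41887835e-04,  4.56053917e-04,
        -3.71789840e-01],
       [ 3.09232368e-04,  2.88405896e-01, -9.57508195e-01,
        -1.27060183e+02],
       [ 0.00000000e+00,  0.00000000e+00,  0.00000000e+00,
         1.00000000e+00]])}
[456.56880954 -90.12474922 129.        ] [491.32213173 106.70097107 137.        ]
```

View pics/topc.png

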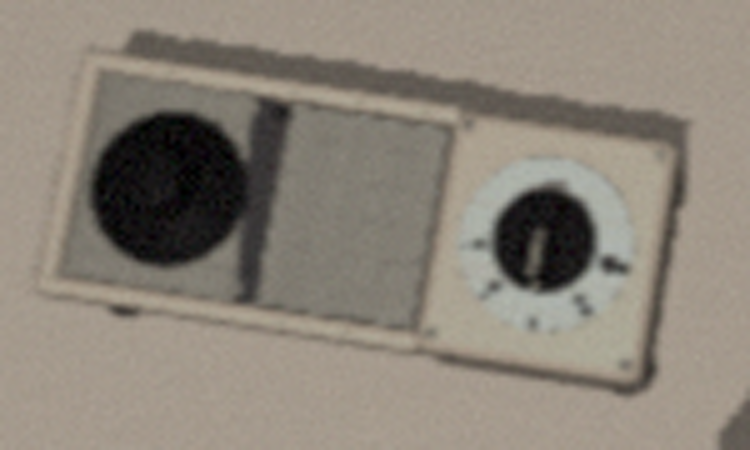

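Run:
```python
from h import *
c=px2w(244.4,228.6,93,"top"); s=ctrl.state()
e=lambda a,b,z: px2w(135+a/5,180+b/5,z,"top")
for a,b in (((90,50),(680,145)),((40,290),(640,380)),((100,70),(450,125))):
    d=e(*a,88)-e(*b,88); print(np.degrees(np.arctan2(-d[0],d[1])))
print(c); Rt=R.from_euler("xyz",s["eef_rot"],degrees=True)
print(Rt.inv().apply(np.array([c[0],c[1],250])-s["position"]))
```

```text
-9.693849137922479
-8.885075169357629
-9.461633264041604
[465.21264704 -90.41140641  93.        ]
[ 400.36037188 -395.8114414    -1.91299963]
```

The manual's scale: shifts go in shares of 400 mm and turns go in shares of pi/2 rad. Converting my numbers, 400 mm is 1, -396 mm is -0.99.

move_tool:
  deltas:
    - {"finger_gap": 85, "tx": 0.1, "ty": -0.1}
    - {"finger_gap": 85, "tx": 0.2, "ty": -0.2}
    - {"finger_gap": 85, "tx": 0.3, "ty": -0.3}
    - {"finger_gap": 85, "tx": 0.4, "ty": -0.4}
    - {"finger_gap": 85, "tx": 0.5, "ty": -0.5}
    - {"finger_gap": 85, "tx": 0.6, "ty": -0.6}
    - {"finger_gap": 85, "tx": 0.7, "ty": -0.7}
    - {"finger_gap": 85, "tx": 0.8, "ty": -0.8}
    - {"finger_gap": 85, "tx": 0.9, "ty": -0.9}
    - {"finger_gap": 85, "tx": 1, "ty": -0.99}
    - {"finger_gap": 85, "tx": 1, "ty": -0.99}
    - {"finger_gap": 85, "tx": 1, "ty": -0.99}

```text
time_s: 1.6
position: [464.5, -91.5, 247.9]
eef_rot: [180.0, 0.1, 21.4]
ft_force: [-0.2, -0.2, -0.3]
gripper_width: 84.9
gripper_force: 0.0
```

Run:
```python
from h import *
import cv2
s=ctrl.state(); im=capture("wrist")[:,:,::-1]
cv2.imwrite("pics/w1.png",im); print(s["joint_positions"],s["position"],s["eef_rot"],s["time_s"])
import pickle; pickle.dump(s,open("s1.pkl","wb"))
```

```text
[ 19.53835892  14.45387791 -16.08630405 113.29819696   5.00688546
  52.95736152 -67.7338341 ] [464.47596262 -91.46595315 247.93771221] [1.79999742e+02 6.68926704e-02 2.13554267e+01] 1.6
```

View pics/w1.png

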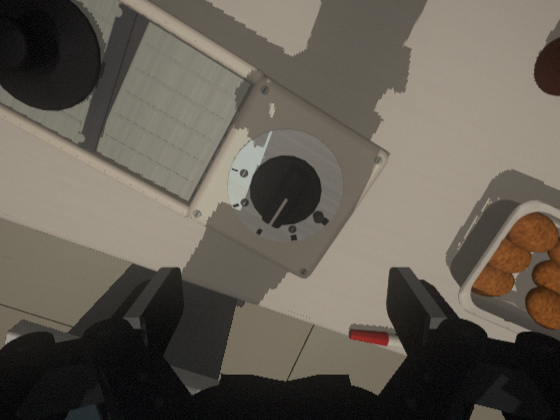

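Run:
```python
from h import *
import pickle; s=pickle.load(open("s1.pkl","rb"))
c=px2w(285.5,185.5,93,"wrist",s); print("plate",c,"skirt",px2w(285.5,190.5,105.5,"wrist",s),"top",px2w(244.4,228.6,93,"top"))
for n,u,v,z in (("ptr end",275,222,96),("bar line top",286,200,129),("stud",321,215,100),("sc",244.5,173,93),("sc",245,202.5,93),("sc",292.5,229,93)):
    p=px2w(u,v,z,"wrist",s)-c; print(n,np.hypot(*p[:2]),np.degrees(np.arctan2(p[1],p[0]))%360-180)
```

```text
plate [471.81941164 -88.86973284  93.        ] skirt [470.79325521 -89.24196285 105.5       ] top [465.21264704 -90.41140641  93.        ]
ptr end 32.00907961031082 5.343363316431237
bar line top 2.3035902378352318 28.481064128932786
stud 37.36965253752045 72.81961041506776
sc 35.02000954626861 -86.03556824561916
sc 36.84040659917451 -45.370288195529554
sc 38.62714793120859 30.281132616728996
```

The stud is at +80° (pixel 321, 216); the three flush screws are at about -80, -40 and +40°. I'll align with the bar and come closer for a second measurement.

Converted, 60 mm is 0.15, 40 mm is 0.1, 30 degrees is 0.3333.

move_tool:
  deltas:
    - {"finger_gap": 85, "tx": 0.005, "ty": -0.0025, "tz": 0.05, "wz": 0.1111}
    - {"finger_gap": 85, "tx": 0.01, "ty": -0.0025, "tz": 0.1, "wz": 0.2222}
    - {"finger_gap": 85, "tx": 0.01, "ty": -0.0025, "tz": 0.15, "wz": 0.3333}
    - {"finger_gap": 85, "tx": 0.01, "ty": -0.0025, "tz": 0.15, "wz": 0.3333}
    - {"finger_gap": 85, "tx": 0.01, "ty": -0.0025, "tz": 0.15, "wz": 0.3333}

```text
time_s: 2.28
position: [468.5, -89.3, 188.9]
eef_rot: [180.0, -0.0, -8.5]
ft_force: [0.8, 0.5, -0.0]
gripper_width: 84.9
gripper_force: 0.0
```

Run:
```python
from h import *
import cv2
s=ctrl.state(); im=capture("wrist")[:,:,::-1]
cv2.imwrite("pics/w2.png",cv2.resize(im[60:330,100:460],None,fx=2,fy=2,interpolation=cv2.INTER_CUBIC)); print(s["joint_positions"],s["position"],s["eef_rot"],s["time_s"])
import pickle; pickle.dump(s,open("s2.pkl","wb"))
```

```text
[ 14.20289785  19.23526174 -10.52045468 116.29680705   4.92047392
  44.83841702 -97.76534457] [468.49090896 -89.32743022 188.90479813] [ 1.79983939e+02 -3.66558508e-02 -8.53180883e+00] 2.275
```

View pics/w2.png

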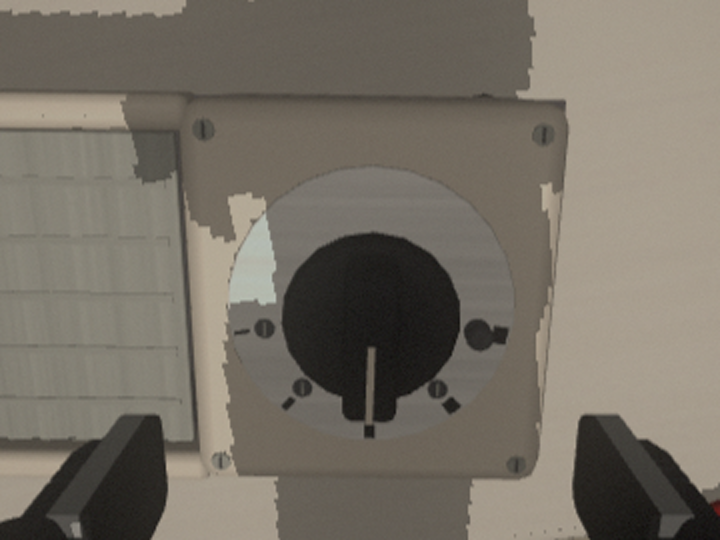

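The dial is centred at crop (371, 302), with its pointer straight down; the stud at (478, 334) is clearly raised.

Run:
```python
from h import *
import pickle; s=pickle.load(open("s2.pkl","rb"))
f=lambda u,v,z: px2w(100+u/2,60+v/2,z,"wrist",s)
print("plate",f(371.5,302,93))
P=np.array([f(264,328,93),f(302,387,93),f(437,388,93)])[:,:2]
from scipy.optimize import least_squares
a=np.radians([-80,-40,40])
r=least_squares(lambda q:(P-(q[:2]-36*np.c_[np.cos(a+q[2]),np.sin(a+q[2])])).ravel(),[468,-89,-.15])
c=r.x; print(c[:2],np.degrees(c[2]),r.fun.round(1)); d=f(478,334,102)[:2]-c[:2]
print("stud",np.degrees(np.arctan2(-d[1],-d[0])-c[2]))
d=f(372,347,129)-f(370,405,129);print("line",np.degrees(np.arctan2(d[1],d[0])))
Rt=R.from_euler("xyz",s["eef_rot"],degrees=True)
print("move",Rt.inv().apply(np.r_[c[:2],125]-s["position"]))
```

```text
plate [472.65173275 -89.84757204  93.        ]
[469.44088582 -88.84882651] -9.036620082468561 [ 0.1  0.1 -0.   0.1 -0.1 -0.3]
stud 82.8036694506764
line -10.345724503089677
move [ 0.82757493 -0.63215864 63.90516597]
```

Converted, 64 mm is 0.16, 55 mm is 0.1375, 0.5 degrees is 0.0056.

move_tool:
  deltas:
    - {"finger_gap": 85, "tx": 0.0025, "ty": -0.0025, "tz": 0.075, "wz": 0.0056}
    - {"finger_gap": 85, "tx": 0.0025, "ty": -0.0025, "tz": 0.1375, "wz": 0.0056}
    - {"finger_gap": 85, "tx": 0.0025, "ty": -0.0025, "tz": 0.16, "wz": 0.0056}
    - {"finger_gap": 40, "tx": 0.0025, "ty": -0.0025, "tz": 0.16, "wz": 0.0056}
    - {"finger_gap": 0, "tx": 0.0025, "ty": -0.0025, "tz": 0.16, "wz": 0.0056}
    - {"finger_gap": 0, "tx": 0.0025, "ty": -0.0025, "tz": 0.16, "wz": 0.0056}
    - {"finger_gap": 0, "tx": 0.0025, "ty": -0.0025, "tz": 0.16, "wz": 0.0056}
    - {"finger_gap": 0, "tx": 0.0025, "ty": -0.0025, "tz": 0.16, "wz": 0.0056}
  grip_n: 50

```text
time_s: 3.32
position: [469.9, -89.5, 125.2]
eef_rot: [179.9, -0.1, -9.2]
ft_force: [-2.7, -5.5, 7.4]
gripper_width: 15.3
gripper_force: 50.7
```

Converted, -9 mm is -0.0225, -6 mm is -0.015.

move_tool:
  deltas:
    - {"finger_gap": 0, "tz": -0.0075}
    - {"finger_gap": 0, "tz": -0.015}
    - {"finger_gap": 0, "tz": -0.0225}
    - {"finger_gap": 0, "tz": -0.0225}
    - {"finger_gap": 0, "tz": -0.0225}
    - {"finger_gap": 0, "tz": -0.0225}

```text
time_s: 4.08
position: [469.8, -89.5, 133.7]
eef_rot: [179.9, -0.1, -9.2]
ft_force: [0.5, -5.2, 0.1]
gripper_width: 14.6
gripper_force: 49.6
```

Run:
```python
from h import *
import cv2
s=ctrl.state(); im=capture("wrist")[:,:,::-1]
cv2.imwrite("pics/w3.png",im)
```

```text
(no output)
```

View pics/w3.png

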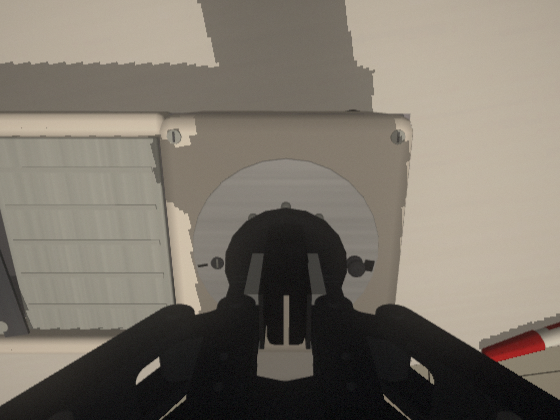

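Converted, -15 degrees is -0.1667.

move_tool:
  deltas:
    - {"finger_gap": 0, "wz": -0.0889}
    - {"finger_gap": 0, "wz": -0.1667}
    - {"finger_gap": 0, "wz": -0.1667}
    - {"finger_gap": 0, "wz": -0.1667}

```text
time_s: 4.62
position: [469.8, -89.3, 133.7]
eef_rot: [179.9, -0.0, 5.7]
ft_force: [-0.2, -5.8, 1.2]
gripper_width: 14.7
gripper_force: 49.9
```

Run:
```python
from h import *
import cv2
s=ctrl.state(); print(s["moment"],s["ft_force"],s["eef_rot"]);im=capture("wrist")[:,:,::-1]
cv2.imwrite("pics/w4.png",im)
```

```text
[-1.16865522 -0.02580901  0.04639211] [-0.20127331 -5.82300459  1.19466494] [ 1.79894122e+02 -3.30977564e-02  5.65064533e+00]
```

View pics/w4.png

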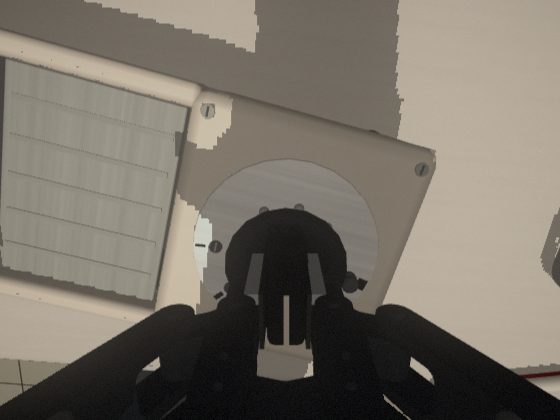

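The dial turned with the gripper (white line still centred at 287, 320) and the moment of 0.046 N m is just its friction, so it is free. I'll turn the rest of the way.

Converted, -65 degrees is -0.7222.

move_tool:
  deltas:
    - {"finger_gap": 0, "wz": -0.1111}
    - {"finger_gap": 0, "wz": -0.2222}
    - {"finger_gap": 0, "wz": -0.3333}
    - {"finger_gap": 0, "wz": -0.4444}
    - {"finger_gap": 0, "wz": -0.5556}
    - {"finger_gap": 0, "wz": -0.6667}
    - {"finger_gap": 0, "wz": -0.7222}
    - {"finger_gap": 0, "wz": -0.7222}
    - {"finger_gap": 0, "wz": -0.7222}

```text
time_s: 5.8
position: [469.3, -89.1, 133.6]
eef_rot: [180.0, 0.1, 70.6]
ft_force: [-1.4, -5.3, 4.6]
gripper_width: 14.8
gripper_force: 50.1
```

Run:
```python
from h import *
import cv2
s=ctrl.state(); print(s["moment"],s["joint_positions"][6]);im=capture("wrist")[:,:,::-1]
cv2.imwrite("pics/w5.png",im)
```

```text
[-1.26250542  0.34441325  0.03401055] -32.40919377874419
```

View pics/w5.png

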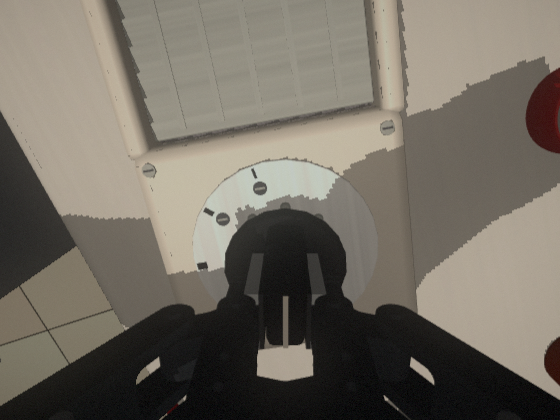

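The dial turned fully with the gripper and the rib pattern round the skirt matches the start position, so it stands at the 80° setting. Pushing it home.

Converted, 10 mm is 0.025, 9 mm is 0.0225.

move_tool:
  deltas:
    - {"finger_gap": 0, "tz": 0.0075}
    - {"finger_gap": 0, "tz": 0.015}
    - {"finger_gap": 0, "tz": 0.0225}
    - {"finger_gap": 0, "tz": 0.025}
    - {"finger_gap": 0, "tz": 0.025}
    - {"finger_gap": 0, "tz": 0.025}

```text
time_s: 6.6
position: [469.4, -89.1, 125.0]
eef_rot: [180.0, 0.2, 70.6]
ft_force: [-7.2, -5.7, 23.4]
gripper_width: 15.0
gripper_force: 52.9
```

Converted, 1 mm is 0.0025.

move_tool:
  deltas:
    - {"finger_gap": 0, "tz": 0.0025}
    - {"finger_gap": 0, "tz": 0.0025}
    - {"finger_gap": 0, "tz": 0.0025}

```text
time_s: 6.98
position: [469.5, -89.1, 124.9]
eef_rot: [180.0, 0.2, 70.6]
ft_force: [-10.9, -4.6, 35.3]
gripper_width: 14.9
gripper_force: 54.6
```

move_tool:
  deltas:
    - {"finger_gap": 30, "tz": -0.0025}
    - {"finger_gap": 85, "tz": -0.0025}
    - {"finger_gap": 85, "tz": -0.0025}
    - {"finger_gap": 85, "tz": -0.0025}
    - {"finger_gap": 85, "tz": -0.0025}
    - {"finger_gap": 85, "tz": -0.05}
    - {"finger_gap": 85, "tz": -0.1625}
    - {"finger_gap": 85, "tz": -0.1625}
    - {"finger_gap": 85, "tz": -0.1625}

```text
time_s: 8.1
position: [469.2, -87.8, 186.9]
eef_rot: [-180.0, 0.0, 70.8]
ft_force: [0.4, -0.6, 0.1]
gripper_width: 85.1
gripper_force: 0.0
```

Run:
```python
from h import *
import cv2
s=ctrl.state(); im=capture("wrist")[:,:,::-1]
cv2.imwrite("pics/w6.png",cv2.resize(im[60:330,100:460],None,fx=2,fy=2,interpolation=cv2.INTER_CUBIC))
import pickle; pickle.dump(s,open("s6.pkl","wb"))
```

```text
(no output)
```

View pics/w6.png

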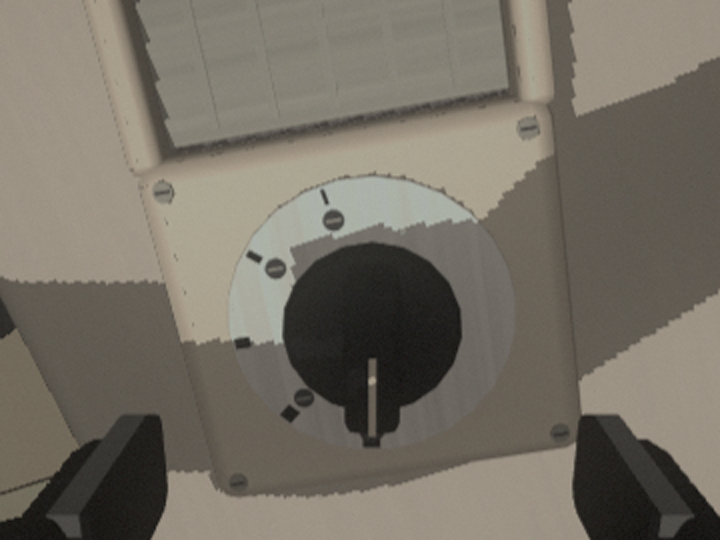

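The skirt is 178 px wide against a 287 px plate, as before the pull, so the dial is home. The pointer covers the stud, over the wide tick at (372, 440). The gripper is clear, so I'm handing it in.

```bash
python3 -c "
from plant import ctrl, capture, get_calibration
print(ctrl.job_done())"
```

```text
the job is handed in; nothing more can be done
None
```

The slicer dial is turned to the stud's setting (+80°) and pushed home, the gripper has let go and is clear, and the job is handed in (no verdict was returned).

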